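# Hold a recorder module home in its sprung test dock

## Task

Pick up the grey recorder module and set it down flat in the channel of the test dock, its steel contact disc towards the sprung plunger but not yet pressing it. Then slide it along the channel against the plunger until its end meets both hard stop ribs, and keep it pressed there firmly but without forcing it: the job finishes while the robot is still holding it home, so do not let go. Leave the jar, mug, battery pack and tape roll where they are.

Things in the scene. Friction and masses are not known exactly. Their poses are not given: they have to be found in the camera images.
- dock: Fixed dock, origin at the centre of its underside. x: level along the channel, from the open end to the plunger; z up. Aluminium base 200 (x) by 110 by 12 mm; its top is the channel floor. Two grey rails, 6 mm high, 8 mm thick, x -100 to 45 mm; the channel between is 48 mm wide, centred on y 0. Grey end block with plunger and stop: x 55 to 95 mm, 90 mm wide, top at z 72 mm.
- stop: The hard stop, fixed to the dock: two upright dark steel ribs, 8 mm wide, at y = -15 and +15 mm, from z 13 to 63 mm, standing out 6 mm from the block. Same origin and axes as the dock.
- stop_face (a point): Point midway between the two ribs on the plane of their faces: x +49 mm, y 0, z 40 mm in the dock's frame (same axes). The module's end must come up to this plane.
- plunger_tip (a point): Brass tip (10 mm across) of the 14 mm thick steel plunger that sticks out between the ribs along the dock's -x. At rest it is 14 mm in front of the rib faces: x 35, y 0, z 40 mm in the dock's frame. It moves with the plunger, whose other end comes out behind the block.
- plunger (a joint): Plunger travel in m along the dock's +x: 0 at rest (fully out), 0.014 when the module's end is on the ribs. Sprung: about 2 N starts it, plus 0.5 N per mm, about 9 N at the stop; it springs back when let go. Some 5 to 15 N more gives a firm rest on the ribs.
- module_center (a point): Centre (half-way up) of the loose recorder module: grey plastic box 70 (x) by 42 (y) by 56 mm high, 0.13 to 0.25 kg, standing on the table. Its x axis points to the end with the steel contact disc, z up. Six small black sockets on top lie towards the other end. Grip it across its 42 mm width. Seated in the dock, its centre is at z 40 mm.
- module_face (a point): Centre of the module's contact end (the steel disc, 22 mm across): 35 mm from the module's centre along its x, 28 mm above its underside. Same axes as the module.
- paste_jar: Bystander: closed jar, 60 mm diameter, 65 mm high; origin at the centre of its underside.
- mug: Bystander: white mug, 76 mm diameter, 85 mm high; origin at the centre of its underside.
- battery: Bystander: flat black battery pack 85 by 55 by 18 mm; origin at the centre of its underside.
- tape: Bystander: roll of paper tape lying flat, 84 mm diameter, 22 mm high; origin at the centre of its underside.
Mind the look-alikes: they are no part of the job. Leave any purple look-alike of the dock alone.

How it is judged (in metres and radians):
On the way, in this order (a step that is already met when the one before it is completed fails the run):
1. the module is down in the channel, disc end towards the plunger, plunger not yet pressed (y of module_center in the frame of dock between -0.005 and 0.005 m and z of module_center in the frame of dock between 0.036 and 0.044 m and angle between module_center's own z axis and vertical below 0.08 rad and angle between the x axis of module_center and the x axis of dock, either way round below 0.08 rad and x of module_face in the frame of dock between -0.045 and 0.038 m and value of joint plunger below 0.003 m), for 0.2 s.
2. the module is pressed home against the stop ribs (y of module_center in the frame of dock between -0.005 and 0.005 m and z of module_center in the frame of dock between 0.036 and 0.044 m and angle between module_center's own z axis and vertical below 0.08 rad and angle between the x axis of module_center and the x axis of dock, either way round below 0.08 rad and value of joint plunger above 0.0125 m and x of module_face in the frame of dock above 0.0475 m and contact force between module and stop above 1.5 N), for 0.3 s.
At the end, for the whole second after the job is handed in: Robot still holding the module home: plunger in over 12.5 mm, end within 1.5 mm of the ribs, pressing them with 1.5 to 40 N; flat in the channel (5 mm sideways, 4 mm in height, 0.08 rad in tilt and direction), under 10 mm/s, touched by the robot with over 1.5 N (all of step 2 and contact force between module and stop below 40 N and linear speed of module below 0.01 m/s and contact force between any of the fingers, the arm and module above 1.5 N); the arm keeps its last pose, push and grip.
It fails at once if the jar is moved by more than 30 mm (distance of paste_jar from where it was at the start of the episode above 0.03 m).
It fails at once if the mug is moved by more than 30 mm (distance of mug from where it was at the start of the episode above 0.03 m).
It fails at once if the battery pack is moved by more than 30 mm (distance of battery from where it was at the start of the episode above 0.03 m).
It fails at once if the tape roll is moved by more than 30 mm (distance of tape from where it was at the start of the episode above 0.03 m).
It also fails if it takes over 48 s, if anything falls off the work surface, if the arm or the gripper's body presses on something with over 40 N, if the wrist force passes 120 N, or if a joint passes its speed limit or range.

## Robot

A 6-joint arm with a two-finger parallel gripper is mounted at the origin on the work surface. World frame = base frame: x ahead of the robot, y to its left, z up, the work surface at z = 0. Lengths are in mm, angles in rad, forces in N, time in s.
With the tool pointing down it reaches from about 350 to 775 mm from the base axis. Payload 7.3 kg.
Tool frame: the origin (TCP) lies at the very end of the fingers, on their centre line; the grasp point (between the pads) lies 19 mm behind it; z points along the fingers, y is the line along which they close (so a half turn about z gives the same grasp; the last joint's range is limited). The gripper opens to 92 mm and grips with 3 to 60 N. Pads are 19 mm wide; open, the fingers measure 130 mm over their backs; the gripper's body (75 mm by 190 mm) begins 47 mm behind the grasp point.
Start: joints at [1.056, 0.342, 1.524, -0, 1.275, -0.146], TCP at [189.247, 489.725, 226.741] pointing down, gripper open.
Joint ranges: [-2.53, 2.53], [-0.77, 2.02], [0.04, 2.7], [-1, 4.14], [0.28, 2.66], [-3.11, 3.11]. Speed limits (rad/s): [2.57, 2.57, 3.14, 3.14, 3.14, 3.14].

## Interface

Orientations are given as [roll, pitch, yaw] about the fixed x, y, z axes, in that order (R = Rz(yaw) Ry(pitch) Rx(roll)).
In Python, from plant import * gives the robot as it stands.
- The arm moves only by the tool arm_command, never from a script. Its arguments are lists of equal length, an entry for each row: "gripper": the finger opening in mm, from 0 to 91.8; "dp": the shift along the tool's x, y, z in units of 25 mm (1.0 is 25 mm), a list of three; "twist": the turn about the tool's z in units of 5 degrees (1.0 is 5 degrees). A call has exactly 5 rows; each row shifts and turns the commanded pose from where the row before left it, along the tool's axes as they then stand; what a row does not reach is not made up. A row lasts 1/8 s, in which the tool goes at most 62.5 mm and 10.7 degrees, less where a joint would pass 70% of its speed; a pose out of reach is approached as far as the arm can. A call is refused whole if a number of a shift passes 1 or a number of a turn 1, either way. A call with a gripper value outside its range is refused whole. The fingers move at their own pace and stop on an object; the grip force is fixed at half the most. Time passes only in rows, so rows that do not move let the fingers close, or fill a call up. It gives the time, the measured TCP pose, the force, the opening and the grip force at its end, in the units of the state.
- get_obs(): the state, without advancing time (a new reading comes with each control period).
- capture(name): name is "side" or "top" or "wrist"; returns the picture (480x640x3 uint8, red, green, blue); there is no depth.
- get_calibration(name): a dict with "mtx" (3x3 intrinsics, pixels), "position" and "attitude" of the camera in the world; the wrist camera has in their place "mount" (4x4, takes a point from camera to tool coordinates, whose origin is the TCP and whose axes are the flange's). Camera axes: x right, y down, z forward; pixel columns grow to the right and rows downward; lengths in mm; the calibration is good to about 2 mm. A picture is of the moment at which its call begins: read the wrist's pose just before it. get_calibration takes no time and is no camera call.
- close_job(): hands the job in; it is judged then, once.
The state is a dict: "time": time; "joint_positions": joint angles; "dq": joint speeds; "tau": joint torques, N m; "tool_pos": TCP position; "tcp_rot": TCP orientation; "contact_force": force on the tool from outside, world axes, zero at the start; "moment": the same for the moment, N m; "grip_width": finger opening in mm; "finger_force": force on a finger pad.
Only numpy, scipy, OpenCV 4.12 (cv2) and the standard library are available. Lean on these libraries where they do the work, as an engineer would, in place of code of your own. Each camera call takes 0.05 s, during which the arm holds its last target. There are 200 camera calls.

## Working session

There is one attempt and no reset: what is moved stays moved. The work goes in short steps, Python scripts to look and compute and a tool call to move; the robot and the scene stay as the last step left them, time stands still between calls to the robot, and variables do not carry over. Pictures are saved under pics/ and viewed, at most 10 in all, crops included, and the job is handed in when it is done.

Besides the shell and the picture viewer there is one more tool, called after "Call:" by a JSON object that holds its "api" and its "payload", one argument or row to a line. arm_command: Moves the arm, as the interface text tells. Its arguments: {"type":"object","properties":{"gripper":{"type":"array"},"dp":{"type":"array"},"twist":{"type":"array"}},"required":["gripper","dp","twist"]}

```bash
mkdir -p pics; python3 - <<'E'
from plant import *
import cv2
o=get_obs();print({k:o[k] for k in('time','tool_pos','tcp_rot','contact_force','grip_width')})
for n in('top','side'):
    cv2.imwrite(f'pics/{n}0.png',capture(n)[:,:,::-1]);print(n,get_calibration(n))
print(get_calibration('wrist'))
E
```

```text
{'time': 0.0, 'tool_pos': array([189.03012044, 489.36729374, 226.07287008]), 'tcp_rot': array([-3.14014607e+00, -2.19147744e-04,  2.77280525e+00]), 'contact_force': array([-0.59965644, -0.8790915 ,  0.09647214]), 'grip_width': 92.09466189923099}
top {'mtx': array([[604.31942342,   0.        , 320.37983011],
       [  0.        , 604.31942342, 239.07195766],
       [  0.        ,   0.        ,   1.        ]]), 'position': array([ 364.92584165,   -4.52986756, 1381.6991536 ]), 'attitude': array([-3.02455571e+00, -5.88874429e-04, -1.54267250e+00])}
side {'mtx': array([[560.41400584,   0.        , 323.21567466],
       [  0.        , 560.41400584, 238.95861314],
       [  0.        ,   0.        ,   1.        ]]), 'position': array([ 517.38900363, -873.75566223,  708.64975022]), 'attitude': array([-2.21399249e+00,  1.18788845e-03, -1.57434348e-02])}
{'mtx': array([[426.77030676,   0.        , 323.62397823],
       [  0.        , 426.77030676, 239.56406958],
       [  0.        ,   0.        ,   1.        ]]), 'mount': array([[-9.12703211e-04, -9.63860313e-01, -2.66406576e-01,
         7.13556673e+01],
       [ 9.99999581e-01, -8.96851213e-04, -1.81164965e-04,
        -6.47878181e-01],
       [-6.43093413e-05, -2.66406630e-01,  9.63860728e-01,
        -1.57652388e+02],
       [ 0.00000000e+00,  0.00000000e+00,  0.00000000e+00,
         1.00000000e+00]])}
```

View pics/top0.png

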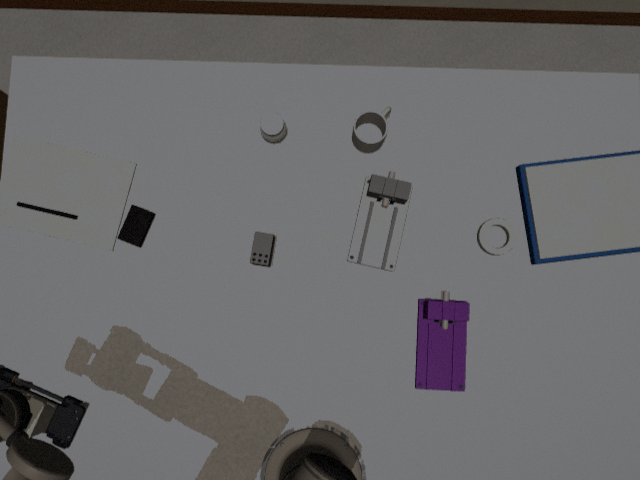

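View pics/side0.png

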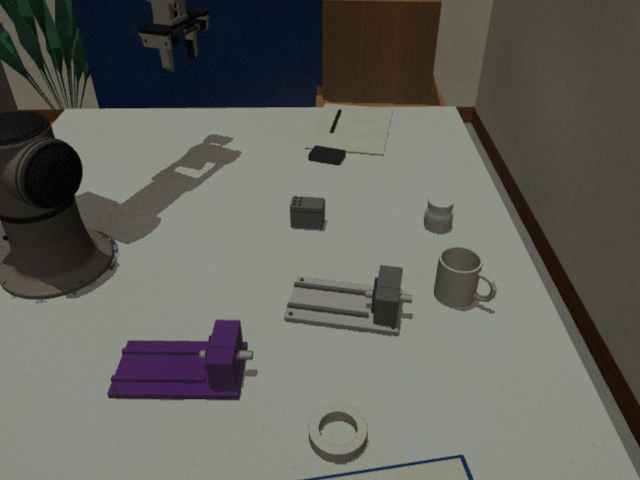

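The top view shows the module at about (263,249) with its sockets at the low-row end, the dock at about (380,222) with its plunger towards the top, and the purple decoy at (442,345). I'll enlarge the module and dock.

```bash
cat > h.py <<'E'
import numpy as np, cv2
from scipy.spatial.transform import Rotation as R
from plant import *
def cam(n,o=None):
    c=get_calibration(n)
    if n!='wrist': return c['mtx'],R.from_euler('xyz',c['attitude']).as_matrix(),np.array(c['position'])
    T=R.from_euler('xyz',o['tcp_rot']).as_matrix(); m=c['mount']
    return c['mtx'],T@m[:3,:3],T@m[:3,3]+o['tool_pos']
def px2w(C,uv,z):
    K,r,p=C; d=r@np.linalg.solve(K,[uv[0],uv[1],1]); return p+d*(z-p[2])/d[2]
def w2px(C,X):
    K,r,p=C; q=K@(r.T@(np.array(X)-p)); return q[:2]/q[2]
E
python3 - <<'E'
from h import *
im=cv2.imread('pics/top0.png')
cv2.imwrite('pics/crop0.png',cv2.convertScaleAbs(cv2.resize(im[165:285,240:420],None,fx=4.4,fy=4.4,interpolation=cv2.INTER_CUBIC),alpha=1.5))
C=cam('top')
for n,uv,z in[('mod',(263,249),56),('dock near L',(348,263),12),('near R',(395,270),12),('jar',(272,125),65),('mug',(370,127),85),('tape',(494,236),22)]:print(n,px2w(C,uv,z).round(0))
E
```

```text
mod [495. 125.  56.]
dock near L [473. -65.  12.]
near R [ 460. -172.   12.]
jar [774. 115.  65.]
mug [ 770. -104.   85.]
tape [ 543. -394.   22.]
```

View pics/crop0.png

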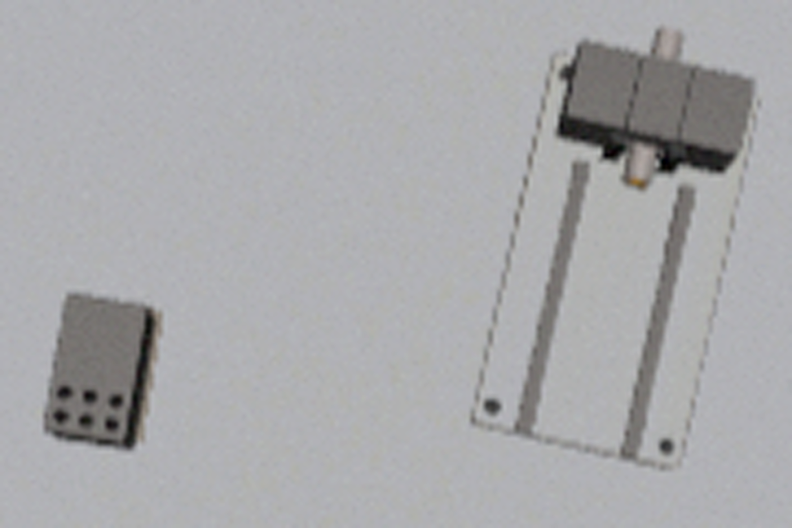

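Enlarged: module top corners at about (66,294), (148,304), (128,437) and (48,428). The dock rails run (580,163)→(526,432) and (687,188)→(629,457). The disc end and plunger both point up in the image.

```bash
python3 - <<'E'
from h import *
C=cam('top'); f=lambda p,z: px2w(C,(240+(p[0]+.5)/4.4-.5,165+(p[1]+.5)/4.4-.5),z)[:2]
m=np.array([f(p,56) for p in[(66,294),(148,304),(128,437),(48,428)]])
print(m.round(1),'ctr',m.mean(0)); ax=m[0]+m[1]-m[2]-m[3]; print('yaw',np.degrees(np.arctan2(ax[1],ax[0])),[np.linalg.norm(m[i]-m[i-1]).round(1) for i in range(4)])
d=np.array([f(p,12) for p in[(556,52),(758,95),(682,468),(472,424)]])
ax=d[0]+d[1]-d[2]-d[3]; print('dock',d.mean(0),np.degrees(np.arctan2(ax[1],ax[0])),[np.linalg.norm(d[i]-d[i-1]).round(1) for i in range(4)])
r=np.array([f(p,18) for p in[(580,163),(687,188),(629,457),(526,432)]])
ax=r[0]+r[1]-r[2]-r[3]; y=np.degrees(np.arctan2(ax[1],ax[0]));e=ax/np.linalg.norm(ax); print('rails',y,'ctr from mid',r.mean(0)+27.5*e,[np.linalg.norm(r[i]-r[i-1]).round(1) for i in range(4)])
o=get_obs(); print(np.degrees(o['tcp_rot']))
T=R.from_euler('xyz',o['tcp_rot']).as_matrix(); print(T.round(3)); print('to module in tool', T.T@(np.r_[m.mean(0),150]-o['tool_pos']))
E
```

```text
[[533.7 145. ]
 [529.8 103.6]
 [462.6 111.1]
 [465.9 151.2]] ctr [497.97749427 127.70140468]
yaw -5.80933381125591 [np.float64(68.0), np.float64(41.6), np.float64(67.6), np.float64(40.3)]
dock [ 566.12389172 -135.97599658] -11.02327551227711 [np.float64(201.0), np.float64(108.1), np.float64(200.2), np.float64(110.5)]
rails -10.6637095359486 ctr from mid [ 565.47685093 -134.94053148] [np.float64(143.2), np.float64(57.0), np.float64(143.5), np.float64(54.3)]
[-1.79920750e+02 -1.15923818e-02  1.58868368e+02]
[[-0.933  0.361 -0.001]
 [ 0.361  0.933 -0.001]
 [ 0.    -0.001 -1.   ]]
to module in tool [-418.54655934 -225.89128388   76.33955721]
```

Call:
{"api": "arm_command", "payload": {
  "gripper": [91,91,91,91,91],
  "dp": [
    [-1,-0.6,0.1],
    [-1,-0.6,0.1],
    [-1,-0.6,0.1],
    [-1,-0.6,0.1],
    [-1,-0.6,0.1]
  ],
  "twist": [0,0,0,0,0]
}}

```text
time: 0.72
tool_pos: [279.1, 373.8, 213.9]
tcp_rot: [-3.141, -0.0, 2.773]
contact_force: [0.4, -0.4, 0.2]
grip_width: 91.0
finger_force: 0.0
```

Call:
{"api": "arm_command", "payload": {
  "gripper": [91,91,91,91,91],
  "dp": [
    [-1,-0.6,0.1],
    [-1,-0.6,0.1],
    [-1,-0.6,0.1],
    [-1,-0.6,0.1],
    [-1,-0.6,0.1]
  ],
  "twist": [0,0,0,0,0]
}}

```text
time: 1.35
tool_pos: [368.7, 258.8, 201.4]
tcp_rot: [-3.141, -0.0, 2.773]
contact_force: [-0.2, -0.5, -0.3]
grip_width: 90.6
finger_force: 0.0
```

Call:
{"api": "arm_command", "payload": {
  "gripper": [91,91,91,91,91],
  "dp": [
    [-1,-0.6,0.1],
    [-1,-0.6,0.1],
    [-1,-0.6,0.1],
    [-1,-0.6,0.1],
    [-1,-0.6,0.1]
  ],
  "twist": [0,0,0,0,0]
}}

```text
time: 1.98
tool_pos: [458.2, 143.8, 188.9]
tcp_rot: [-3.141, -0.001, 2.773]
contact_force: [1.0, 0.1, -0.1]
grip_width: 90.8
finger_force: 0.0
```

Call:
{"api": "arm_command", "payload": {
  "gripper": [91,91,91,91,91],
  "dp": [
    [-0.35,0,0.3],
    [-0.35,0,0.3],
    [-0.35,0,0.3],
    [-0.35,0,0.3],
    [-0.35,0,0.3]
  ],
  "twist": [-0.6,-0.6,-0.6,-0.6,-0.6]
}}

```text
time: 2.6
tool_pos: [500.0, 133.2, 151.1]
tcp_rot: [-3.141, -0.001, 3.036]
contact_force: [-0.2, -0.4, 0.3]
grip_width: 91.0
finger_force: 0.0
```

```bash
python3 - <<'E'
from h import *
o=get_obs(); np.save('o1.npy',o,allow_pickle=True); cv2.imwrite('pics/w1.png',capture('wrist')[:,:,::-1])
print(o['time'],o['tool_pos'],np.degrees(o['tcp_rot']))
E
```

```text
2.6 [500.03063097 133.1548205  151.09209809] [-1.79993465e+02 -5.07270566e-02  1.73963760e+02]
```

View pics/w1.png

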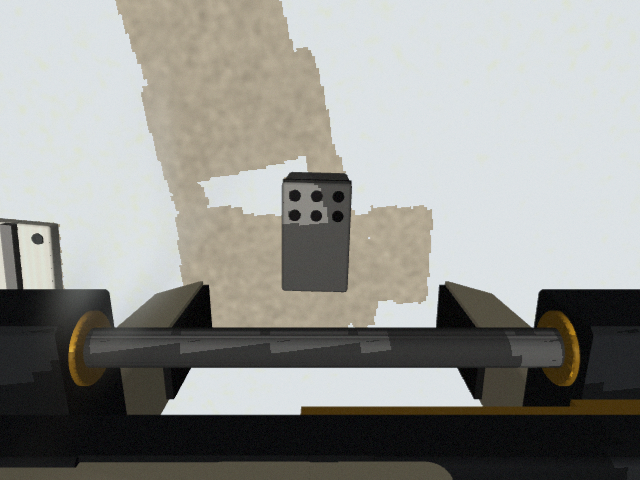

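The wrist view shows the module with its sockets up, towards the robot. The top-face corners are (282,181), (351,181), (348,292) and (282,290).

```bash
python3 - <<'E'
from h import *
o=np.load('o1.npy',allow_pickle=True).item();C=cam('wrist',o)
m=np.array([px2w(C,p,56)[:2] for p in[(282,290.5),(348.5,292),(351,181),(282.5,181)]])
ax=m[0]+m[1]-m[2]-m[3];print(m.round(1),m.mean(0),'yaw',np.degrees(np.arctan2(ax[1],ax[0])),[np.linalg.norm(m[i]-m[i-1]).round(1) for i in range(4)])
T=R.from_euler('xyz',o['tcp_rot']).as_matrix();print('tool delta',T.T@(np.r_[m.mean(0),14]-o['tool_pos'])/25)
E
```

```text
[[528.8 102.7]
 [534.3 144.7]
 [464.2 152.5]
 [459.9 112.2]] [496.7689711  128.02381252] yaw -7.104787237531205 [np.float64(69.6), np.float64(42.3), np.float64(70.6), np.float64(40.6)]
tool delta [ 0.10330543 -0.21719645  5.48380234]
```

Call:
{"api": "arm_command", "payload": {
  "gripper": [91,91,91,91,91],
  "dp": [
    [0.1,-0.22,0.4],
    [0,0,0.8],
    [0,0,0.8],
    [0,0,0.8],
    [0,0,0.8]
  ],
  "twist": [0.1,0,0,0,0]
}}

```text
time: 3.28
tool_pos: [496.1, 127.9, 60.9]
tcp_rot: [-3.142, -0.001, 3.024]
contact_force: [0.7, -0.0, 0.3]
grip_width: 90.8
finger_force: 0.0
```

Call:
{"api": "arm_command", "payload": {
  "gripper": [91,91,91,91,60],
  "dp": [
    [0,0,0.8],
    [0,0,0.6],
    [0,0,0.4],
    [0,0,0.08],
    [0,0,0]
  ],
  "twist": [0,0,0,0,0]
}}

```text
time: 3.9
tool_pos: [497.2, 128.1, 15.0]
tcp_rot: [3.141, 0.001, 3.026]
contact_force: [-0.7, 0.2, 0.1]
grip_width: 85.0
finger_force: 0.0
```

Call:
{"api": "arm_command", "payload": {
  "gripper": [50,44,36,30,30],
  "dp": [
    [0,0,0],
    [0,0,0],
    [0,0,0],
    [0,0,0],
    [0,0,0]
  ],
  "twist": [0,0,0,0,0]
}}

```text
time: 4.53
tool_pos: [497.0, 128.1, 14.8]
tcp_rot: [3.141, 0.0, 3.026]
contact_force: [-0.1, 0.4, 2.0]
grip_width: 41.6
finger_force: 29.9
```

Call:
{"api": "arm_command", "payload": {
  "gripper": [30,30,30,30,30],
  "dp": [
    [0,0,-0.5],
    [0,0,-0.9],
    [0,-0.3,-0.9],
    [-0.2,-0.7,-0.2],
    [-0.25,-0.9,0]
  ],
  "twist": [0,0,0,0,0]
}}

```text
time: 5.15
tool_pos: [502.9, 78.6, 77.6]
tcp_rot: [3.142, 0.001, 3.027]
contact_force: [-0.2, 0.3, -1.3]
grip_width: 41.8
finger_force: 29.9
```

Call:
{"api": "arm_command", "payload": {
  "gripper": [30,30,30,30,30],
  "dp": [
    [-0.25,-0.9,0],
    [-0.25,-0.9,0],
    [-0.25,-0.9,0],
    [-0.25,-0.9,0],
    [-0.25,-0.9,0]
  ],
  "twist": [0,0,0,0,0]
}}

```text
time: 5.78
tool_pos: [520.3, -37.4, 76.6]
tcp_rot: [3.142, -0.001, 3.025]
contact_force: [1.1, 0.8, -3.1]
grip_width: 41.5
finger_force: 29.9
```

Call:
{"api": "arm_command", "payload": {
  "gripper": [30,30,30,30,30],
  "dp": [
    [-0.25,-0.9,0],
    [-0.25,-0.9,0],
    [-0.25,-0.9,0],
    [-0.1,-0.6,0],
    [0,-0.35,0]
  ],
  "twist": [0,0,0.3,0.3,0.26]
}}

```text
time: 6.4
tool_pos: [530.0, -129.8, 76.8]
tcp_rot: [3.141, -0.001, 2.949]
contact_force: [-0.0, 0.4, -1.5]
grip_width: 41.5
finger_force: 29.9
```

```bash
python3 - <<'E'
from h import *
o=get_obs(); np.save('o2.npy',o,allow_pickle=True); cv2.imwrite('pics/w2.png',capture('wrist')[:,:,::-1])
print(o['time'],o['tool_pos'],np.degrees(o['tcp_rot']),o['grip_width'],o['contact_force'])
E
```

```text
6.4 [ 529.97245279 -129.78310503   76.81831727] [ 1.79986043e+02 -4.21063009e-02  1.68940780e+02] 41.54446699341672 [-0.02842243  0.37960948 -1.45794839]
```

View pics/w2.png

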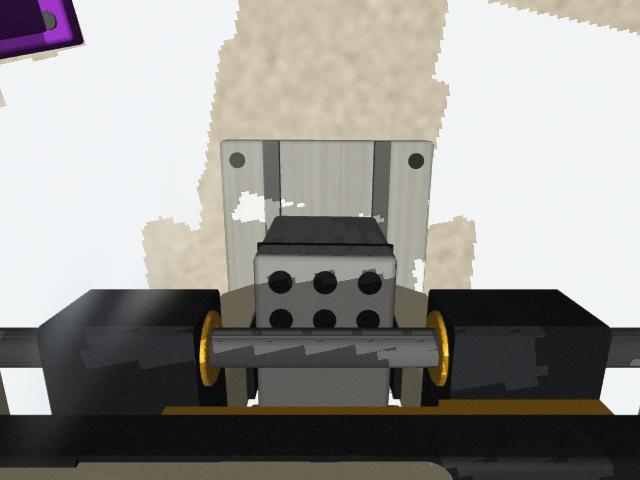

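The wrist view shows the dock's open end with corners (221,140) and (432,140). Its sides pass through (229,290) and (426,290), and the rail inner edges are at u≈280 and 373. The held module is centred at u≈325.

```bash
python3 - <<'E'
from h import *
o=np.load('o2.npy',allow_pickle=True).item();C=cam('wrist',o);T=R.from_euler('xyz',o['tcp_rot']).as_matrix()
def p(uv,z): return px2w(C,uv,z)[:2]
L=[p((221,140.5),12),p((229,290),12)];Rr=[p((432.5,140.5),12),p((426,290),12)]
for s in(L,Rr): d=s[1]-s[0];print('edge yaw',np.degrees(np.arctan2(d[1],d[0])))
print('width',np.linalg.norm(L[0]-Rr[0])); e=L[0]-Rr[0]
print('end-edge yaw',np.degrees(np.arctan2(e[0],-e[1])), 'raw',e)
rl,rr=p((280.5,145),18),p((373,145),18);print('rail gap',np.linalg.norm(rl-rr))
mb=[p((257,245),o['tool_pos'][2]+42),p((393,244),o['tool_pos'][2]+42)];print('mod back top width',np.linalg.norm(mb[0]-mb[1]))
for y in(-10.7,-11,-11.3):
    a=np.radians(y);ex=np.array([np.cos(a),np.sin(a)]);ey=np.array([-ex[1],ex[0]])
    mid=(L[0]+Rr[0])/2;c=mid+100*ex
    print(y,'ctr',c,'rel y: edges',ey@(mid-o['tool_pos'][:2]),'rails',ey@((rl+rr)/2-o['tool_pos'][:2]),'mod',ey@((mb[0]+mb[1])/2-o['tool_pos'][:2]),'tcp x',ex@(o['tool_pos'][:2]-c), 'far mid', ey@((L[1]+Rr[1])/2-o['tool_pos'][:2]))
E
```

```text
edge yaw -11.62736420276063
edge yaw -9.783063496252105
width 107.51289112699952
end-edge yaw -11.112055340411452 raw [ -20.72079088 -105.49725392]
rail gap 45.878469795078495
mod back top width 38.37018633674022
-10.7 ctr [ 567.30961202 -135.49402618] rel y: edges 1.3206397761209596 rails 1.26423311861267 mod -0.08816284708919912 tcp x -37.748297846247084 far mid 1.3134516226230792
-11 ctr [ 567.21105071 -136.00826418] rel y: edges 0.9946740121963162 rails 0.9483753718269636 mod -0.28724220100178965 tcp x -37.74223635507541 far mid 1.4141421772192952
-11.3 ctr [ 567.10979822 -136.52197906] rel y: edges 0.668680978781169 rails 0.6324916248513689 mod -0.48631368002434194 tcp x -37.73788169194326 far mid 1.5147939623933748
```

Call:
{"api": "arm_command", "payload": {
  "gripper": [30,30,30,30,30],
  "dp": [
    [0,0.05,0.4],
    [0,0,0.5],
    [0,0,0.5],
    [0,0,0.35],
    [0,0,0.1]
  ],
  "twist": [0,0,0,0,0]
}}

```text
time: 7.08
tool_pos: [530.3, -127.3, 30.0]
tcp_rot: [3.141, -0.001, 2.951]
contact_force: [-0.3, -0.1, -2.6]
grip_width: 42.2
finger_force: 29.9
```

Call:
{"api": "arm_command", "payload": {
  "gripper": [30,30,30,30,30],
  "dp": [
    [0,0,0.06],
    [0,0,0.05],
    [0,0,0.03],
    [0,0,0],
    [0,0,0]
  ],
  "twist": [0,0,0,0,0]
}}

```text
time: 7.7
tool_pos: [530.7, -127.6, 27.6]
tcp_rot: [3.142, 0.0, 2.951]
contact_force: [0.3, 0.0, -2.5]
grip_width: 41.9
finger_force: 29.9
```

Call:
{"api": "arm_command", "payload": {
  "gripper": [30,30,30,30,30],
  "dp": [
    [0,0,0.03],
    [0,0,0.02],
    [0,0,0],
    [0,0,0],
    [0,0,0]
  ],
  "twist": [0,0,0,0,0]
}}

```text
time: 8.32
tool_pos: [530.8, -127.6, 26.8]
tcp_rot: [-3.142, 0.001, 2.951]
contact_force: [-2.4, -0.3, 5.0]
grip_width: 42.0
finger_force: 29.9
```

```bash
python3 - <<'E'
from h import *
o=get_obs();print(o['tool_pos'],o['contact_force'],o['moment'],np.degrees(o['tcp_rot']))
im=capture('side'); cv2.imwrite('pics/s3.png',cv2.convertScaleAbs(cv2.resize(im[220:340,270:430,::-1],None,fx=4.8,fy=4.8,interpolation=cv2.INTER_CUBIC),alpha=1.3))
E
```

```text
[ 530.78504911 -127.61559652   26.78538224] [-2.41747844 -0.33032742  5.00133968] [0.12275571 0.34693269 0.0440806 ] [-1.79998844e+02  3.08426844e-02  1.69068545e+02]
```

View pics/s3.png

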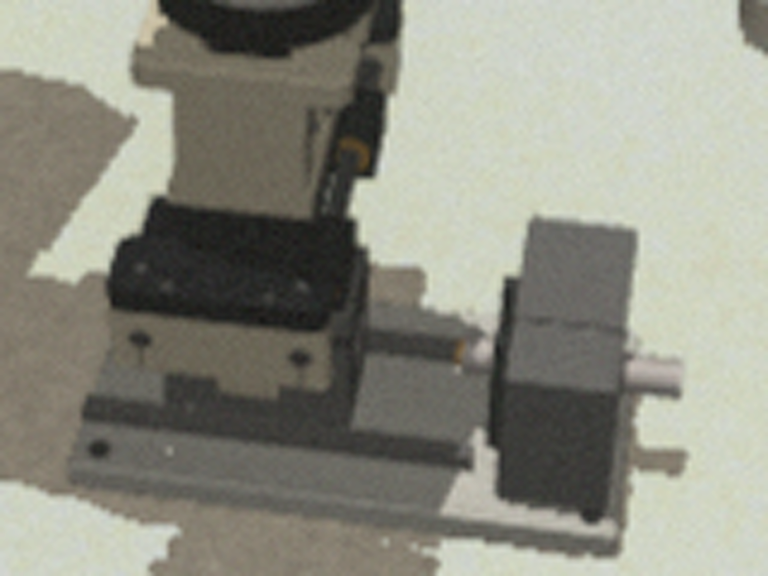

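The module is flat on the floor between the rails, with a gap to the plunger at about (462,350) in the crop. Now I'll slide it.

Call:
{"api": "arm_command", "payload": {
  "gripper": [30,30,30,30,30],
  "dp": [
    [-0.15,0,-0.01],
    [-0.3,0,0],
    [-0.35,0,0],
    [-0.35,0,0],
    [-0.25,0,0]
  ],
  "twist": [0,0,0,0,0]
}}

```text
time: 9.0
tool_pos: [565.2, -134.2, 26.8]
tcp_rot: [3.142, -0.0, 2.951]
contact_force: [-5.2, 1.5, 6.9]
grip_width: 41.8
finger_force: 29.9
```

Call:
{"api": "arm_command", "payload": {
  "gripper": [30,30,30,30,30],
  "dp": [
    [-0.15,0,0],
    [-0.15,0,0],
    [-0.1,0,0],
    [0,0,0],
    [0,0,0]
  ],
  "twist": [0,0,0,0,0]
}}

```text
time: 9.62
tool_pos: [573.1, -135.8, 26.8]
tcp_rot: [3.141, -0.004, 2.951]
contact_force: [-9.1, 0.5, 11.6]
grip_width: 42.3
finger_force: 29.9
```

```bash
python3 - <<'E'
from h import *
o=get_obs();a=np.radians(-10.9);ex=np.array([np.cos(a),np.sin(a)]);ey=np.array([-ex[1],ex[0]])
d=o['tool_pos'][:2]-[567.2,-135.8];print(ex@d,ey@d,o['tool_pos'],ex@o['contact_force'][:2],ey@o['contact_force'][:2],o['contact_force'][2],np.degrees(o['tcp_rot']))
E
```

```text
5.838636681986278 1.1365254458639729 [ 573.14821194 -135.78803853   26.81375317] -9.05616210487549 -1.2001711005034128 11.607094085271063 [179.99204052  -0.22485547 169.08041502]
```

Call:
{"api": "arm_command", "payload": {
  "gripper": [30,30,30,30,30],
  "dp": [
    [-0.1,0,-0.01],
    [-0.1,0,-0.01],
    [-0.05,0,0],
    [0,0,0],
    [0,0,0]
  ],
  "twist": [0,0,0,0,0]
}}

```text
time: 10.25
tool_pos: [578.1, -136.8, 26.9]
tcp_rot: [3.141, -0.007, 2.951]
contact_force: [-13.3, 1.6, 10.2]
grip_width: 42.1
finger_force: 29.9
```

Call:
{"api": "arm_command", "payload": {
  "gripper": [30,30,30,30,30],
  "dp": [
    [-0.04,0,0],
    [-0.04,0,0],
    [0,0,0],
    [0,0,0],
    [0,0,0]
  ],
  "twist": [0,0,0,0,0]
}}

```text
time: 10.88
tool_pos: [579.7, -137.1, 27.0]
tcp_rot: [3.141, -0.008, 2.951]
contact_force: [-14.9, 2.0, 13.5]
grip_width: 41.9
finger_force: 29.9
```

Call:
{"api": "arm_command", "payload": {
  "gripper": [30,30,30,30,30],
  "dp": [
    [-0.04,0,-0.02],
    [-0.04,0,0],
    [0,0,0],
    [0,0,0],
    [0,0,0]
  ],
  "twist": [0,0,0,0,0]
}}

```text
time: 11.5
tool_pos: [580.3, -137.3, 27.0]
tcp_rot: [3.141, -0.011, 2.951]
contact_force: [-19.2, 0.6, 12.9]
grip_width: 41.8
finger_force: 30.0
```

Call:
{"api": "arm_command", "payload": {
  "gripper": [30,30,30,30,30],
  "dp": [
    [-0.04,0,0],
    [-0.04,0,0],
    [0,0,0],
    [0,0,0],
    [0,0,0]
  ],
  "twist": [0,0,0,0,0]
}}

```text
time: 12.12
tool_pos: [580.6, -137.5, 26.8]
tcp_rot: [3.141, -0.014, 2.951]
contact_force: [-24.2, 1.0, 16.1]
grip_width: 42.0
finger_force: 30.0
```

The force now rises steeply with almost no motion, so the module is on the ribs. One check before handing in.

```bash
python3 - <<'E'
from h import *
im=capture('side'); cv2.imwrite('pics/s4.png',cv2.convertScaleAbs(cv2.resize(im[220:340,270:430,::-1],None,fx=4.8,fy=4.8,interpolation=cv2.INTER_CUBIC),alpha=1.3))
o=get_obs();print(o['tool_pos'],o['contact_force'],np.abs(o['dq']).max())
E
```

```text
[ 580.62967177 -137.49218394   26.74418365] [-23.35936619   0.7140344   15.00149072] 0.0026268103720996495
```

View pics/s4.png

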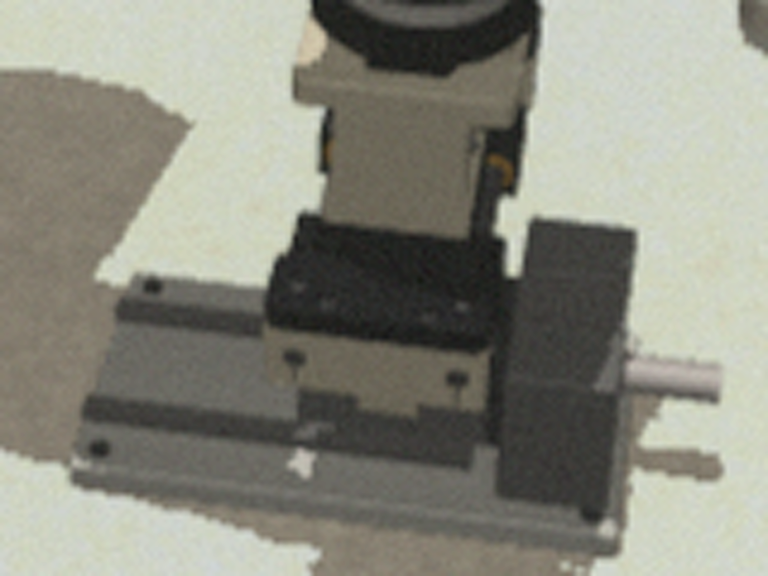

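The plunger's rear end moved from u≈683 to 721, about 14 mm, so it is fully in. The module is home, flat and still gripped.

```bash
python3 -c "
from plant import *
print(close_job())"
```

```text
the job is handed in; nothing more can be done
None
```

The recorder module is flat in the dock channel, pushed home on both ribs with the plunger in about 14 mm. The robot is still gripping it with a total push of about 24 N, of which I estimate 10 N is on the ribs. The job was handed in at about 12 s; no verdict was returned.

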